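# Clamp the syringe in the bench pump and put the drive in its marked rate notch

### The job

Make the loaded syringe pump ready to run. First swing the clamp's cam lever over to the left just far enough that its rubber pad bears snugly on the syringe barrel, without forcing it down hard, so that the drive cannot lift the syringe out of its cradle; then throw the drive lever out of neutral into the notch marked by the raised index thumbscrew, so that it rests fully in that notch. Leave the syringe lying in its cradle and do not knock over or push away the vials and the pot nearby.

Things in the scene. Friction and masses are not known exactly. Their poses are not given: they have to be found in the camera images.
- pump: Fixed bench syringe pump, white housing 300 (its y) x 110 mm (its x), top 45 mm up. Origin: centre of the underside; at yaw 0 the front panel faces the robot (-x), +y is its left end. Left half: V cradle with syringe and a steel clamp bridge 80 mm left of the origin (134 mm high, 60 mm deep in x). Right half: grey gear head with an aluminium quadrant plate (75 mm up) and the drive lever.
- drive_lever (a joint): Drive lever on the quadrant, rad. Turns level on an upright pivot; 0 = neutral, its start (handle 30 deg right of the pump's -x), grows as it swings left (clockwise from above). A spring roller under the arm drops into V notches of a steel rim at 0, 0.349, 0.698, 1.047 (stops -0.08, 1.13); pushed past the crest half-way (4 to 6 N at the handle) it snaps into the next notch, ahead of the pusher.
- drive_pivot (a point): Point on the upright pivot axis of the drive lever, 115 mm above the counter, the height at which to push the handle (pump frame: 30, -100, 115 mm).
- drive_lever_grip (a point): Middle of the drive lever's upright black handle (19 mm diameter, 98 to 134 mm above the counter), 108 mm from the pivot axis. The flat arm below it is 11 mm wide, 88 to 95 mm up. Push the handle sideways with the closed fingers.
- drive_lever_index (a point): Point in the middle of the drive lever's arm, 88.5 mm from the pivot axis; it stands right above a screw hole of the quadrant when the roller sits in that hole's notch.
- index_mark (a point): Top centre of the index thumbscrew: knurled steel knob, 16 mm diameter, 10.5 mm tall, standing on the quadrant plate 88.5 mm from the pivot, just outside the notched rim. It marks the notch to use, one of the three other than neutral; the other two have flat blank plugs, 10 mm diameter, under 2 mm tall. The lever's arm passes about 2 mm above it.
- cam_lever (a joint): Cam lever of the clamp, rad; swings upright along the pump's length. 0 (open) leans 50 deg right; grows up and over to the left (upright at 0.873, stop 1.9). At angle t its eccentric has lowered the pad by 8 mm x (cos 0.5 - cos(0.5 + t)); contact comes at 0.6 to 1.2, differing by run. Turning on squeezes the rubber, 4 N per mm. Stays where left; 3 to 4.5 N at the grip move it. Starts at 0 to 0.2.
- cam_axle (a point): Centre of the cam lever's axle, 120 mm above the counter (pump frame: 0, 80, 120 mm). Behind the pump's left end stand a drawer tower (world x from 0.62, y 0.14 to 0.38, up to z 0.39 with the binder on it) and above it a wall cabinet (x from 0.63, y 0.03 to 0.39, z from 0.45): come from the robot's side, not past them. Other things round the pump are under 120 mm tall.
- cam_lever_tip (a point): Middle of the cam lever's black grip (19 mm diameter, 28 mm long), on the lever 64 mm from the axle. Push it with the closed fingers from its right side.
- clamp_pad: Rubber pad of the clamp, 22 x 18 x 8 mm, under the cam between the bridge's cheeks; it moves straight down onto the barrel and rubber gives by up to 6 mm. Origin: its upper side.
- clamp_pad_face (a point): Centre of the pad's underside, which comes down on the barrel; at the start 2 to 7.5 mm above it.
- pump_syringe: 30 ml disposable syringe lying along the pump in the V cradle, tip to the left, plunger drawn out against the pump's pusher; loose. Barrel 28 mm diameter, 100 mm long. Origin: middle of the barrel on its axis; its y runs along the barrel towards the tip.
- barrel_top (a point): Uppermost point of the syringe barrel, right below the clamp pad.
- vial_p0: Brown injection vial with grey cap, 33 x 33 x 85 mm, loose, to the left of the pump. Origin: centre of its underside.
- ampoule_desk: Small brown vial with orange cap, 19 x 19 x 40 mm, loose, close in front of the pump's left half. Origin: centre of its underside.
- sample_pot_a: Specimen pot with white lid, 51 x 51 x 74 mm, loose, in front and to the right of the pump. Origin: centre of its underside.
Things that resemble listed ones, but are neither listed nor needed, are in the scene too. There is more than one size of the pump_syringe; the job needs the larger.

How it is judged (in metres and radians):
On the way, in this order (a step that is already met when the one before it is completed fails the run):
1. the clamp pad bears on the syringe barrel with 1.5 to 12 N (contact force between clamp_pad and pump_syringe between 1.5 and 12 N), for 0.3 s.
2. the drive lever rests in the notch marked by the index thumbscrew (horizontal distance between drive_lever_index and index_mark below 0.004 m and velocity of joint drive_lever between -0.05 and 0.05 rad/s), for 0.3 s.
At the end, for the whole second after the job is handed in: The clamp pad still presses on the syringe barrel with 1.5 to 12 N (rubber squeezed about 0.4 to 3 mm), the drive lever is at rest in the marked notch (its index point within 4 mm of the thumbscrew's centre seen from above), and the syringe lies in its cradle within 6 mm of where it was (all of step 1 and all of step 2 and distance of pump_syringe from where it was at the start of the episode below 0.006 m); the robot touches nothing.
It fails at once if the clamp is forced: more than 16 N on the syringe barrel (contact force between clamp_pad and pump_syringe above 16 N).
It fails at once if the syringe is knocked out of its cradle (moved more than 15 mm) (distance of pump_syringe from where it was at the start of the episode above 0.015 m).
It fails at once if a loose vial or the pot by the pump is pushed away (more than 20 mm) (distance of any of vial_p0, ampoule_desk, sample_pot_a from where it was at the start of the episode above 0.02 m).
It also fails if it takes over 40 s, if anything falls off the work surface, if the arm or the gripper's body presses on something with over 40 N, if the wrist force passes 120 N, or if a joint passes its speed limit or range.

### The arm

A 6-joint arm with a two-finger parallel gripper is mounted at the origin on a cart in front of the work surface, level with it; the furniture and walls round the work are solid. World frame = base frame: x ahead of the robot, y to its left, z up, the work surface at z = 0. Lengths are in mm, angles in degrees, forces in N, time in s.
With the tool pointing down it reaches from about 350 to 850 mm from the base axis. Payload 8.1 kg.
Tool frame: the origin (TCP) lies on the centre line of the jaws, within the pads' length; the fingertips stand 19 mm ahead of it and the grasp point (between the pads) is the TCP; z points along the fingers, y is the line along which they close (so a half turn about z gives the same grasp; the last joint's range is limited). The gripper opens to 85 mm and grips with 20 to 120 N. Pads are 22 mm wide; open, the fingers measure 114 mm over their backs; the gripper's body (76 mm by 85 mm) begins 54 mm behind the grasp point. The pads swing forward as they close: fully open they stand 13 mm farther back than shut.
Start: joints at [-74.507, 7.471, 85.268, -0, 87.261, -4.893], TCP at [209.024, -562.418, 250.292] pointing down, gripper open.
Joint ranges: [-169.43, 169.43], [-51.17, 129.36], [1.28, 143.12], [-76.62, 256.62], [0, 156.53], [-152.29, 152.29]. Speed limits (degrees/s): [136.94, 136.94, 159.86, 180, 180, 180].

### API

Orientations are given as [roll, pitch, yaw] about the fixed x, y, z axes, in that order (R = Rz(yaw) Ry(pitch) Rx(roll)).
In Python, from bench import r gives the robot as it stands. The module is installed in compiled form; this text tells all that it offers.
- The arm moves only by the tool servo_tool, never from a script. Its arguments are lists of equal length, an entry for each row: "fingers": the finger opening in m, from 0 to 0.0854; "linear": the shift along the tool's x, y, z in m, a list of three; "rotation": the turn, a rotation vector about the tool's x, y, z in degrees, a list of three. A call has 1 to 10 rows; each row is the pose to reach, as a shift and turn from the pose commanded when the call began, along the tool's axes at that moment; what a row does not reach only later rows make up. A row lasts 1/10 s, in which the tool goes at most 50 mm and 8.59 degrees, less where a joint would pass 70% of its speed; a pose out of reach is approached as far as the arm can. A call with a gripper value outside its range is refused whole. The fingers move at their own pace and stop on an object; "force" is the grip in N (left out, the last holds). Time passes only in rows, so rows that repeat a pose let the fingers close. It gives the time, the measured TCP pose, the force, the opening and the grip force at its end, in the units of the state.
- r.sense(): the state, without advancing time (a new reading comes with each control period).
- r.snapshot(name): name is "side" or "top"; returns a dict with "frame" (384x512x3 uint8, red, green, blue), "fx", "fy", "cx", "cy" (pixels), "k1" (the pictures are not rectified: a ray, as slopes to the right and down, at radius r is drawn at 1 + k1 r^2 times it, then the intrinsics apply), "camera_from_world" (4x4, takes a point from world to camera coordinates). Camera axes: x right, y up, looking along -z (the intrinsics and any distortion apply to the point x, -y, -z); pixel columns grow to the right and rows downward; lengths in mm; the calibration is good to about 2 mm. A picture is of the moment at which its call begins. There is no depth.
- r.hand_in(): hands the job in; it is judged then, once.
The state is a dict: "time": time; "joint_pos": joint angles; "qd": joint speeds; "joint_efforts": joint torques, N m; "tool_pos": TCP position; "tcp_rot": TCP orientation; "ft_force": force on the tool from outside, world axes, zero at the start; "wrist_torque": the same for the moment, N m; "finger_gap": finger opening in mm; "grip_force": force on a finger pad.
Only numpy, scipy, OpenCV 4.12 (cv2) and the standard library are available. Lean on these libraries where they do the work, as an engineer would, in place of code of your own. Each camera call takes 0.05 s, during which the arm holds its last target. There are 200 camera calls.

## Working session

There is one attempt and no reset: what is moved stays moved. The work goes in short steps, Python scripts to look and compute and a tool call to move; the robot and the scene stay as the last step left them, time stands still between calls to the robot, and variables do not carry over. Pictures are saved under pics/ and viewed, at most 10 in all, crops included, and the job is handed in when it is done.

Besides the shell and the picture viewer there is one more tool, called after "Emit:" as name(argument=value, ...) on one line, values as JSON. servo_tool: Moves the arm, as the interface text tells. Its arguments: {"type":"object","properties":{"fingers":{"type":"array","items":{"type":"number"}},"linear":{"type":"array","items":{"type":"array","items":{"type":"number"}}},"rotation":{"type":"array","items":{"type":"array","items":{"type":"number"}}},"force":{"type":"number"}},"required":["fingers","linear","rotation"]}

```bash
mkdir -p pics; cat > h.py <<'E'
import numpy as np, cv2
from bench import r
def snap(n,save=None):
    s=r.snapshot(n); 
    if save: cv2.imwrite('pics/'+save,cv2.cvtColor(s['frame'],cv2.COLOR_RGB2BGR))
    return s
def proj(s,P):
    P=np.atleast_2d(np.array(P,float)); M=np.array(s['camera_from_world'])
    c=P@M[:3,:3].T+M[:3,3]; x=c[:,0]/-c[:,2]; y=-c[:,1]/-c[:,2]; k=1+s['k1']*(x*x+y*y)
    return np.c_[s['fx']*x*k+s['cx'],s['fy']*y*k+s['cy']]
def ray(s,u,v):
    K=np.array([[s['fx'],0,s['cx']],[0,s['fy'],s['cy']],[0,0,1.]])
    x,y=cv2.undistortPoints(np.array([[[u,v]]],float),K,np.array([s['k1'],0,0,0.]))[0,0]
    # k1 radial model is the same as OpenCV
    M=np.array(s['camera_from_world']); R=M[:3,:3]
    d=R.T@np.array([x,-y,-1.]); return -R.T@M[:3,3], d/np.linalg.norm(d)
def onz(s,u,v,z):
    o,d=ray(s,u,v); return o+d*(z-o[2])/d[2]
def tri(rays):
    A=np.zeros((3,3));b=np.zeros(3)
    for o,d in rays:
        Q=np.eye(3)-np.outer(d,d);A+=Q;b+=Q@o
    p=np.linalg.solve(A,b); return p,[np.linalg.norm((np.eye(3)-np.outer(d,d))@(p-o)) for o,d in rays]
E
python3 - <<'E'
from h import *
for n in('side','top'):
    s=snap(n,n+'0.png'); M=np.array(s['camera_from_world']); print(n,s['fx'],s['k1'],-M[:3,:3].T@M[:3,3],M[:3,:3].round(2).tolist())
print(r.sense())
E
```

```text
side 379.16136536622616 -0.043207366154994445 [442.21701991 582.25339103 622.75922496] [[-1.0, -0.08, -0.01], [0.04, -0.61, 0.79], [-0.07, 0.79, 0.61]]
top 406.0722792785323 0.023791334471673527 [ 390.11848469  -64.3065231  1071.05930675] [[0.01, -1.0, -0.0], [0.99, 0.01, 0.11], [-0.11, -0.0, 0.99]]
{'time': 0.1, 'joint_pos': array([-7.45071585e+01,  7.51058552e+00,  8.53238745e+01, -1.50081398e-03,
        8.72613755e+01, -4.89278746e+00]), 'qd': array([-0.06530991, -0.05163275, -0.12035454, -0.12695045, -0.06461004,
        0.00464226]), 'joint_efforts': array([ 4.60581705e-04, -5.70950925e+01, -5.01942050e+01, -2.50241610e-04,
        8.12622631e-03,  5.28038004e-05]), 'tool_pos': array([ 208.89198615, -561.96404604,  249.34333985]), 'tcp_rot': array([-1.79904386e+02, -6.68043609e-03,  2.03856963e+01]), 'ft_force': array([ 0.84134507,  0.78213742, -0.07643455]), 'wrist_torque': array([-0.04919347,  0.05460069,  0.07083971]), 'grip_force': 0.0, 'finger_gap': 85.25655352789592}
```

View pics/side0.png

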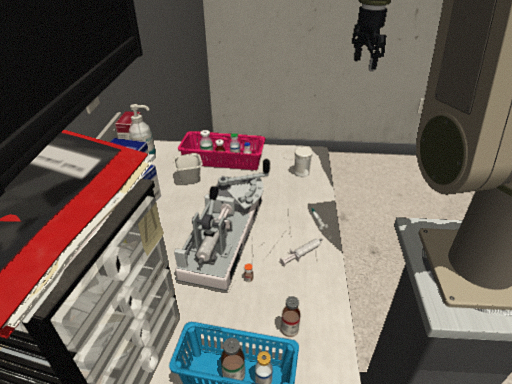

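View pics/top0.png

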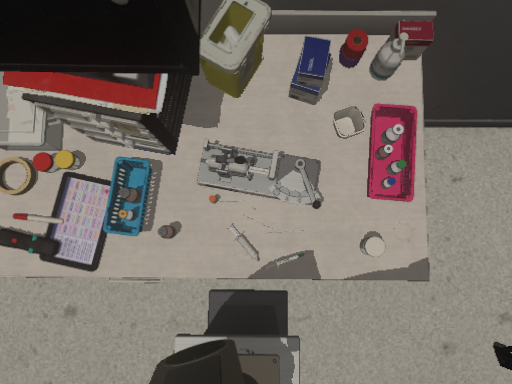

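The top view shows the pump around (260,172), with the handle ball at (317,205), the clamp near (235,160), the ampoule at (213,198), the vial at (167,231) and the pot at (374,246). In the side view the pump is around (220,235), with the drive handle at (266,166). I'll enlarge both.

```bash
python3 - <<'E'
from h import *
a=cv2.imread('pics/top0.png')[130:220,190:330]; b=cv2.imread('pics/side0.png')[150:295,165:285]
cv2.imwrite('pics/topc.png',cv2.resize(a,None,fx=5.7,fy=5.7,interpolation=cv2.INTER_CUBIC))
cv2.imwrite('pics/sidec.png',cv2.resize(b,None,fx=4.1,fy=4.1,interpolation=cv2.INTER_CUBIC))
E
```

```text
(no output)
```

View pics/topc.png

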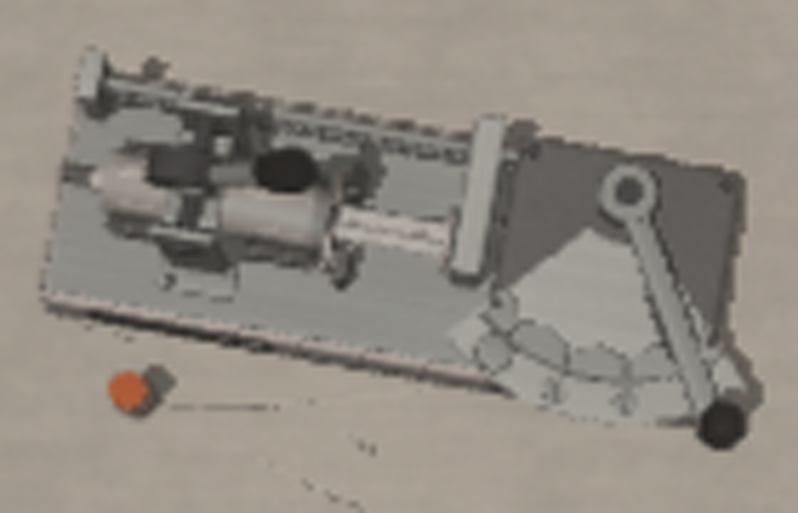

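View pics/sidec.png

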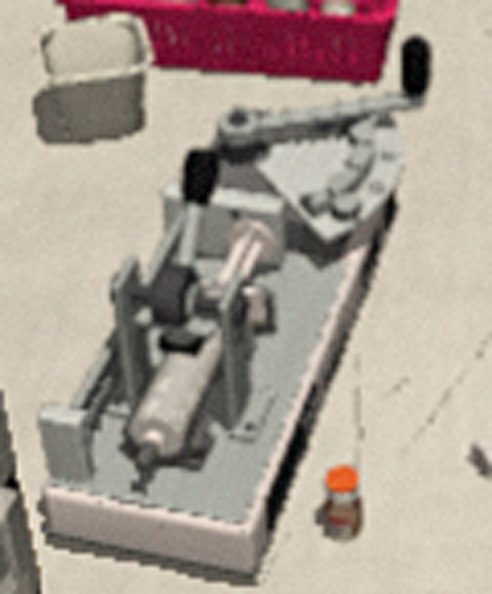

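The marked knob looks to be the third notch, at topc (490,350). The flat plugs are at (555,390) and (625,395). The cam grip is at topc (288,170) and sidec (200,178), and the drive handle is at topc (722,423) and sidec (417,65). Next I'll fit the pump pose.

```bash
cat > m.py <<'E'
from h import *
from scipy.optimize import least_squares
st=snap('top');ss=snap('side')
T=lambda u,v:(190+(u+.5)/5.7-.5,130+(v+.5)/5.7-.5)
S=lambda u,v:(165+(u+.5)/4.1-.5,150+(v+.5)/4.1-.5)
def darkc(s,box,th=60):
    x0,y0,x1,y1=box; g=s['frame'][y0:y1,x0:x1].max(2); m=(g<th).astype('u1')
    n,l,a,c=cv2.connectedComponentsWithStats(m); i=1+np.argmax(a[1:,4]); return c[i]+[x0,y0],a[i].tolist()
ht,a1=darkc(st,(308,196,324,212)); hs,a2=darkc(ss,(258,155,275,178))
gt,a3=darkc(st,(233,154,247,165)); gs,a4=darkc(ss,(207,185,220,200))
print('handle',ht,a1,hs,a2);print('grip',gt,a3,gs,a4)
pr=lambda n,x:print(n,x[0].round(1),np.round(x[1],1))
H=tri([ray(st,*ht),ray(ss,*hs)]);pr('handle',H)
G=tri([ray(st,*gt),ray(ss,*gs)]);pr('grip',G)
P=tri([ray(st,*T(628,192)),ray(ss,*S(238,122))]);pr('pivot',P)
K=tri([ray(st,*T(490,350)),ray(ss,*S(320,203))]);pr('knob?',K)
K=tri([ray(st,*T(490,350)),ray(ss,*S(345,210))]);pr('knob?2',K)
print('fl corner',onz(st,*T(45,295),45),onz(ss,*S(248,525),45));print('bl',onz(ss,*S(45,490),45))
obs=[(st,T(628,192),(30,-100,99)),(ss,S(238,122),(30,-100,99)),(st,T(45,295),(-55,150,45)),(ss,S(248,525),(-55,150,45)),
 (ss,S(45,490),(55,150,45)),(st,ht,(30-108*np.cos(np.pi/6),-100-108*.5,130)),(ss,hs,(30-108*np.cos(np.pi/6),-100-108*.5,116))]
def W(q,p):
    c,s=np.cos(q[2]),np.sin(q[2]);return np.array([q[0]+c*p[0]-s*p[1],q[1]+s*p[0]+c*p[1],p[2]])
f=lambda q:np.concatenate([(proj(s,W(q,p))[0]-uv) for s,uv,p in obs])
q=least_squares(f,[520,-70,-.2],loss='soft_l1',x_scale=[100,100,1]).x
print('pump',q[:2],np.degrees(q[2]),f(q).round(1).reshape(-1,2).tolist()); np.save('q.npy',q)
ax=W(q,(0,80,120));pv=W(q,(30,-100,115));print('axle',ax,'pivot',pv)
for k,p in [('knob%d'%i,(30-88.5*np.cos(np.pi/6-t),-100-88.5*np.sin(np.pi/6-t),85.5)) for i,t in enumerate((0,.349,.698,1.047))]:
    w=W(q,p);a=proj(st,w)[0];b=proj(ss,w)[0];print(k,w.round(),'topc',((a-[190,130])*5.7).round(),'sidec',((b-[165,150])*4.1).round())
d=G[0]-ax;e=np.array([-np.sin(q[2]),np.cos(q[2]),0]);print('grip in lever plane left,up:',d@e,d[2],'r',np.hypot(d@e,d[2]),'t deg',np.degrees(np.arctan2(d@e,d[2]))+50)
for n,u,v in(('pot',374,244),('amp',213,198),('vial',167,231)):print(n,onz(st,u,v,60 if n!='amp' else 38).round())
E
python3 m.py
```

```text
handle [316.11627907 204.11627907] [5, 5, 7, 7, 43] [265.61538462 165.91025641] [5, 4, 7, 15, 78]
grip [239.91549296 159.5915493 ] [2, 2, 12, 8, 71] [213.83 192.03] [3, 0, 10, 15, 100]
handle [ 479.4 -189.3  114.9] [0.5 0.5]
grip [573.9 -10.6 165.5] [0.1 0.1]
pivot [ 580.6 -152.5   95.6] [0.3 0.3]
knob? [520.  -94.1  83.7] [6.7 6.7]
knob?2 [513.2 -94.3  80. ] [0.4 0.4]
fl corner [541.03362226 103.97368631  45.        ] [541.1214829 104.1463607  45.       ]
bl [642.79981964  90.43158659  45.        ]
pump [567.83695293 -48.74089377] -9.986031519885932 [[0.1, -0.2], [0.3, -1.1], [-1.8, 0.5], [0.4, 1.8], [-2.4, -0.5], [0.9, -0.5], [0.6, -0.4]]
axle [581.70959936  30.04711091 120.        ] pivot [ 580.04164665 -152.42814203  115.        ]
knob0 [ 497. -183.   86.] topc [694. 387.] sidec [383. 111.]
knob1 [ 492. -152.   86.] topc [624. 399.] sidec [388. 141.]
knob2 [ 497. -122.   86.] topc [553. 385.] sidec [375. 172.]
knob3 [512. -96.  86.] topc [491. 349.] sidec [344. 199.]
grip in lever plane left,up: -41.3869036196346 45.5381592702019 r 61.535353585879385 t deg 7.734180985429418
pot [ 387. -338.   60.]
amp [499.  64.  38.]
vial [414. 174.  60.]
```

```bash
cat > go.py <<'E'
from h import *
from scipy.spatial.transform import Rotation as Ro
import sys
q=np.load('q.npy'); c,s=np.cos(q[2]),np.sin(q[2])
def go(px,py,z,tilt,extra_yaw=0):
    S=r.sense(); R0=Ro.from_euler('xyz',S['tcp_rot'],degrees=True); p0=S['tool_pos']
    w=np.array([q[0]+c*px-s*py,q[1]+s*px+c*py,z])
    R1=Ro.from_euler('xyz',[180,0,np.degrees(q[2])+extra_yaw],degrees=True)*Ro.from_rotvec([0,np.radians(tilt),0])
    print('world',w.round(1),'lin m',(R0.inv().apply(w-p0)/1000).round(4),'rot deg',(R0.inv()*R1).as_rotvec(degrees=True).round(2))
def pump(S=None):
    S=S or r.sense(); d=S['tool_pos']-[q[0],q[1],0]
    print('t',S['time'],'tcp pump',np.round([c*d[0]+s*d[1],-s*d[0]+c*d[1],d[2]],1),'F pump',np.round([c*S['ft_force'][0]+s*S['ft_force'][1],-s*S['ft_force'][0]+c*S['ft_force'][1],S['ft_force'][2]],2),S['tcp_rot'].round(1))
if len(sys.argv)>1: pump(); go(*map(float,sys.argv[1:]))
E
python3 go.py -10 -15 240 40; python3 go.py 0 -15 178 40
```

```text
t 0.2 tcp pump [-264.4 -567.8  249.7] F pump [-0.12  0.08  0.14] [-179.9   -0.    20.4]
world [555.4 -61.8 240. ] lin m [ 0.499  -0.3483  0.0101] rot deg [-10.66  39.05  29.09]
t 0.2 tcp pump [-264.4 -567.8  249.7] F pump [-0.12  0.08  0.14] [-179.9   -0.    20.4]
world [565.2 -63.5 178. ] lin m [ 0.5076 -0.3432  0.0721] rot deg [-10.66  39.05  29.09]
```

Emit:
servo_tool(fingers=[0,0,0,0,0,0,0,0,0,0], linear=[[0.499,-0.348,0.01],[0.499,-0.348,0.01],[0.499,-0.348,0.01],[0.499,-0.348,0.01],[0.499,-0.348,0.01],[0.499,-0.348,0.01],[0.499,-0.348,0.01],[0.499,-0.348,0.01],[0.499,-0.348,0.01],[0.499,-0.348,0.01]], rotation=[[-10.66,39.05,29.09],[-10.66,39.05,29.09],[-10.66,39.05,29.09],[-10.66,39.05,29.09],[-10.66,39.05,29.09],[-10.66,39.05,29.09],[-10.66,39.05,29.09],[-10.66,39.05,29.09],[-10.66,39.05,29.09],[-10.66,39.05,29.09]])

```text
time: 1.2
tool_pos: [493.1, -152.1, 242.8]
tcp_rot: [179.9, -40.2, -9.9]
ft_force: [-0.1, -2.0, 0.1]
finger_gap: 0.0
grip_force: 0.0
```

```bash
python3 go.py -10 -15 240 40; python3 go.py 0 -15 178 40
```

```text
t 1.2 tcp pump [ -55.7 -114.8  242.8] F pump [ 0.26 -2.02  0.1 ] [179.9 -40.2  -9.9]
world [555.4 -61.8 240. ] lin m [ 0.0332 -0.0998  0.0315] rot deg [ 0.1  -0.17  0.04]
t 1.2 tcp pump [ -55.7 -114.8  242.8] F pump [ 0.26 -2.02  0.1 ] [179.9 -40.2  -9.9]
world [565.2 -63.5 178. ] lin m [ 0.0009 -0.0999  0.0853] rot deg [ 0.1  -0.17  0.04]
```

Emit:
servo_tool(fingers=[0,0,0,0,0,0,0], linear=[[0.015,-0.05,0.015],[0.033,-0.098,0.031],[0.033,-0.098,0.031],[0.001,-0.098,0.085],[0.001,-0.098,0.085],[0.001,-0.098,0.085],[0.001,-0.098,0.085]], rotation=[[0,0,0],[0,0,0],[0,0,0],[0,0,0],[0,0,0],[0,0,0],[0,0,0]])

```text
time: 1.9
tool_pos: [564.0, -67.0, 177.8]
tcp_rot: [179.9, -40.0, -10.0]
ft_force: [0.0, -0.1, 1.0]
finger_gap: 0.0
grip_force: 0.0
```

```bash
python3 - <<'E'
from h import *
import go
a=snap('top','t1.png')['frame']; b=snap('side','s1.png')['frame']
A=cv2.resize(a[120:200,190:300],None,fx=4,fy=4,interpolation=2)
B=cv2.resize(b[165:290,170:265],None,fx=4,fy=4,interpolation=2)
C=np.zeros((500,820,3),'u1');C[:320,:440]=A;C[:500,440:820]=B
cv2.imwrite('pics/c1.png',C[:,:800,::-1])
for i in range(5):
    go.pump(); r.snapshot('top')
E
```

```text
t 2.0 tcp pump [  0.3 -19.  179.8] F pump [ 0.43 -0.54  0.03] [179.9 -40.2 -10. ]
t 2.05 tcp pump [  0.3 -19.  179.9] F pump [0.47 0.52 0.24] [179.9 -40.2 -10. ]
t 2.1 tcp pump [  0.3 -19.  179.8] F pump [-0.28 -0.74  0.38] [179.9 -40.2 -10. ]
t 2.15 tcp pump [ 1.000e-01 -1.900e+01  1.795e+02] F pump [ 0.12 -0.83  0.11] [179.9 -40.2 -10. ]
t 2.2 tcp pump [-1.000e-01 -1.890e+01  1.791e+02] F pump [ 0.08 -0.48 -0.54] [179.9 -40.1 -10. ]
```

View pics/c1.png

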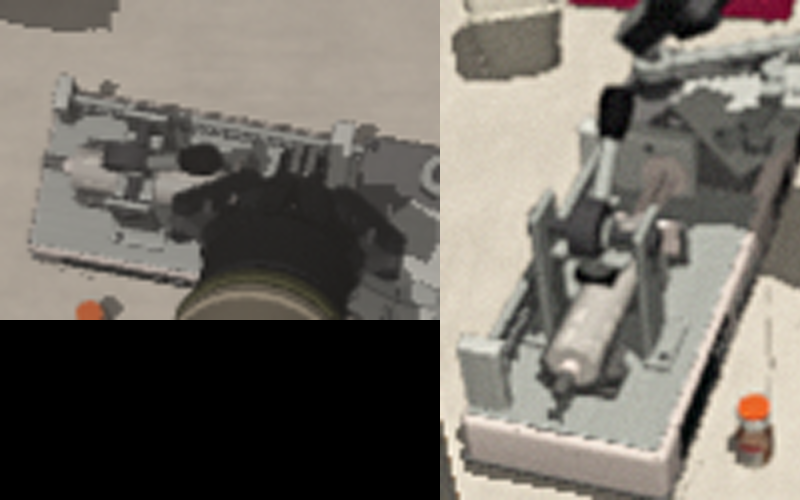

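The side crop shows the pad as a dark patch at c1 (597,272), just under the cam, with its lower edge against the white barrel at about (598,284). The grip is at (615,112) and free, and the fingers stand to its right. The visible lower edge of the pad should stop moving once it touches the barrel, so I'll track it at subpixel level.

```bash
cat > pad.py <<'E'
from h import *
import go
def avg(n=6): return np.mean([cv2.cvtColor(r.snapshot('side')['frame'],cv2.COLOR_RGB2GRAY).astype(float) for _ in range(n)],0)
def edge(g,verbose=False):
    # lower edge (dark pad -> light barrel) per column: half-level crossing below darkest row
    out=[]
    for c in range(206,214):
        p=g[224:250,c]; k=5+np.argmin(p[5:13]); lo=p[k]; hi=p[k:k+9].max(); h=(lo+hi)/2
        j=k+np.argmax(p[k:k+9]>h); out.append(224+j-1+(h-p[j-1])/(p[j]-p[j-1]))
    return np.array(out)
def lever(g):
    w=(g[170:225,185:232]<45).astype('u1'); n,l,a,c=cv2.connectedComponentsWithStats(w)
    return [(c[i]+[185,170]).round(2).tolist()+[int(a[i,4])] for i in range(1,n) if a[i,4]>25]
if __name__=='__main__':
    g=avg(); np.save('g_%.1f.npy'%r.sense()['time'],g); go.pump(); e=edge(g); print('edge',e.round(2),'med',np.median(e).round(2)); print('dark',lever(g))
E
python3 pad.py; python3 -c "
import numpy as np,glob
g=np.load(glob.glob('g_*.npy')[0]);print(g[222:246,203:217].round().astype(int))"
```

```text
t 2.55 tcp pump [ -0.7 -18.6 177.5] F pump [ 0.06 -0.6   1.01] [179.9 -40.   -9.9]
edge [235.74 235.64 235.65 235.72 235.9  236.11 236.36 235.57] med 235.73
dark [[223.01, 172.99, 86], [215.75, 191.16, 119]]
[[ 72  72  71  75  75  60  31  94 141 106  75  88 119 135]
 [ 66  69  68  73  74  57  34 108 148  87  74  75  78  77]
 [ 59  63  66  67  67  55  35 109 140  74  58  65  68  66]
 [ 50  54  57  61  62  49  42  97 125  72  46  50  50  53]
 [ 40  48  51  54  56  50  36  80 104  76  66  64  62  63]
 [ 30  37  41  46  48  40  27  49  92 129 126  88  82  83]
 [ 42  35  34  38  42  34  34  75 140 174 174 152 153 154]
 [ 88  77  71  61  57  50  70 123 177 186 184 184 184 185]
 [154 119  83  78  84  88  95 120 157 170 182 190 189 166]
 [164  94  72  82  88  92  87  82 106 120 135 143 151 129]
 [130  40  54  81  89  90  86  84  87  75  53  61 107 145]
 [111  17  24  49  67  79  80  78  62  37  15  71 150 186]
 [114  21   5   9  24  35  39  38  23   7  26 121 190 194]
 [155  91  44  45  41  40  27  24  13   9  73 160 198 188]
 [187 146 104 134 152 161 152 125 101  67 131 189 193 182]
 [188 162 135 170 186 200 200 194 185 173 183 197 186 174]
 [169 139 152 178 194 201 206 206 207 204 197 190 180 163]
 [125 133 168 185 196 201 204 204 204 199 193 184 172 150]
 [115 154 177 191 199 200 204 203 200 195 189 180 163 132]
 [137 172 187 196 200 201 201 202 196 190 190 183 148 106]
 [166 191 212 212 201 203 200 201 194 188 188 185 142  80]
 [184 211 222 209 202 201 202 198 189 181 178 174 129  72]
 [205 221 220 202 202 203 200 192 186 178 168 143 100  80]
 [199 209 208 202 203 202 196 191 189 188 163 112  78  82]]
```

Emit:
servo_tool(fingers=[0,0,0,0], linear=[[0,-0.012,0],[0,-0.02,0],[0,-0.025,0],[0,-0.03,0]], rotation=[[0,0,0],[0,0,0],[0,0,0],[0,0,0]])

```text
time: 2.95
tool_pos: [569.1, -37.0, 177.3]
tcp_rot: [179.9, -40.0, -9.9]
ft_force: [-0.7, -0.7, -0.3]
finger_gap: 0.1
grip_force: 0.0
```

```bash
python3 pad.py
```

```text
t 3.25 tcp pump [ -0.7  11.3 177.4] F pump [-0.23 -0.25  0.03] [179.9 -40.   -9.9]
edge [235.77 235.65 235.65 235.71 235.88 236.13 236.35 235.55] med 235.74
dark [[219.23, 183.28, 313]]
```

Emit:
servo_tool(fingers=[0,0,0], linear=[[0,-0.005,0],[0,-0.01,0],[0,-0.015,0]], rotation=[[0,0,0],[0,0,0],[0,0,0]])

```text
time: 3.55
tool_pos: [573.3, -24.2, 180.3]
tcp_rot: [179.8, -40.3, -9.9]
ft_force: [-3.1, -11.5, 10.5]
finger_gap: -0.1
grip_force: 6.0
```

```bash
python3 pad.py
```

```text
t 3.85 tcp pump [1.000e-01 2.600e+01 1.786e+02] F pump [ 1.22 -4.96  3.81] [179.9 -40.1 -10. ]
edge [235.97 236.06 236.13 236.38 236.47 236.49 236.51 236.29] med 236.33
dark [[217.88, 183.5, 334]]
```

Emit:
servo_tool(fingers=[0,0], linear=[[0,-0.003,0],[0,-0.006,0]], rotation=[[0,0,0],[0,0,0]])

```text
time: 4.05
tool_pos: [573.2, -17.3, 178.3]
tcp_rot: [179.9, -40.1, -10.0]
ft_force: [-2.8, -5.8, 4.2]
finger_gap: 0.1
grip_force: 3.1
```

```bash
python3 pad.py
```

```text
t 4.35 tcp pump [ -0.5  32.3 177.6] F pump [ 1.24 -3.64  2.59] [179.9 -40.   -9.9]
edge [236.33 236.28 236.51 236.57 236.63 236.75 236.9  236.53] med 236.55
dark [[217.93, 183.89, 337]]
```

Emit:
servo_tool(fingers=[0,0], linear=[[0,-0.002,0],[0,-0.004,0]], rotation=[[0,0,0],[0,0,0]])

```text
time: 4.55
tool_pos: [573.4, -13.0, 177.5]
tcp_rot: [179.9, -40.0, -10.0]
ft_force: [-1.5, -5.4, 3.4]
finger_gap: -0.1
grip_force: 2.6
```

```bash
python3 pad.py
```

```text
t 4.85 tcp pump [ -0.8  36.4 177.3] F pump [ 0.03 -4.04  2.72] [179.9 -40.   -9.9]
edge [236.44 236.48 236.57 236.59 236.69 236.94 237.18 236.57] med 236.58
dark [[217.79, 184.4, 352]]
```

Emit:
servo_tool(fingers=[0,0], linear=[[0,-0.002,0],[0,-0.004,0]], rotation=[[0,0,0],[0,0,0]])

```text
time: 5.05
tool_pos: [574.1, -9.0, 177.4]
tcp_rot: [179.9, -40.0, -10.0]
ft_force: [-1.8, -4.6, 3.1]
finger_gap: 0.1
grip_force: 2.5
```

```bash
python3 pad.py
```

```text
t 5.35 tcp pump [ -0.8  40.5 177.3] F pump [-0.59 -2.78  2.58] [179.9 -40.   -9.9]
edge [236.63 236.59 236.63 236.49 236.87 237.07 237.33 236.57] med 236.63
dark [[217.5, 184.94, 368]]
```

Emit:
servo_tool(fingers=[0,0], linear=[[0,-0.002,0],[0,-0.004,0]], rotation=[[0,0,0],[0,0,0]])

```text
time: 5.55
tool_pos: [574.8, -4.9, 177.4]
tcp_rot: [179.9, -40.0, -10.0]
ft_force: [-1.4, -3.8, 3.7]
finger_gap: -0.2
grip_force: 2.2
```

```bash
python3 pad.py;python3 -c "
import numpy as np,glob
for f in ('g_2.5.npy','g_4.3.npy',sorted(glob.glob('g_*.npy'))[-1]):
  g=np.load(f);print(f);print(g[228:242,205:216].round().astype(int))"
```

```text
t 5.85 tcp pump [ -0.8  44.6 177.2] F pump [ 1.05 -2.01  2.71] [179.9 -40.   -9.9]
edge [236.72 236.69 236.73 236.89 237.14 237.42 237.45 236.93] med 236.91
dark [[217.29, 185.35, 391]]
g_2.5.npy
[[ 34  38  42  34  34  75 140 174 174 152 153]
 [ 71  61  57  50  70 123 177 186 184 184 184]
 [ 83  78  84  88  95 120 157 170 182 190 189]
 [ 72  82  88  92  87  82 106 120 135 143 151]
 [ 54  81  89  90  86  84  87  75  53  61 107]
 [ 24  49  67  79  80  78  62  37  15  71 150]
 [  5   9  24  35  39  38  23   7  26 121 190]
 [ 44  45  41  40  27  24  13   9  73 160 198]
 [104 134 152 161 152 125 101  67 131 189 193]
 [135 170 186 200 200 194 185 173 183 197 186]
 [152 178 194 201 206 206 207 204 197 190 180]
 [168 185 196 201 204 204 204 199 193 184 172]
 [177 191 199 200 204 203 200 195 189 180 163]
 [187 196 200 201 201 202 196 190 190 183 148]]
g_4.3.npy
[[ 44  49  50  42  29  45 108 155 158 154 153]
 [ 38  40  38  33  33  80 156 189 187 186 187]
 [ 63  38  38  33  60 136 185 189 188 188 186]
 [ 76  64  68  70  85 128 156 153 164 174 182]
 [ 64  79  87  86  87  96  99 102 112 112 137]

[... 392 characters left out ...]
5 206 205 199 195 192 186 152]]
g_5.8.npy
[[ 53  56  53  40  32  32  52  73  79  82  83]
 [ 45  49  48  38  31  44  80  99  89  84  85]
 [ 37  40  40  38  36  80 140 166 162 159 136]
 [ 53  54  50  47  62 118 166 191 198 196 180]
 [ 69  81  74  63  74 106 130 146 153 151 153]
 [ 60  89  86  79  81  91  93  88  68  61 113]
 [ 33  64  85  98 111 110  67  44  14  47 134]
 [ 10  22  42  55  70  69  26   8  14 104 186]
 [ 40  40  39  28  22  21   2   2  47 144 200]
 [122 149 159 151 127 104  55  48 110 183 192]
 [162 186 200 203 196 192 178 171 179 197 186]
 [176 192 202 207 209 212 210 205 198 192 178]
 [182 195 203 205 207 208 206 200 194 182 170]
 [191 200 203 205 207 206 201 196 194 186 152]]
```

```bash
cat > met.py <<'E'
import numpy as np,glob
for f in sorted(glob.glob('g_*.npy'),key=lambda f:float(f[2:-4])):
    g=np.load(f); L=(g[234:241,205:213]);ref=np.load('g_2.5.npy')[238:246,205:213].mean(0)
    e=233.5+ (1-np.clip(L/ref,0,1)).sum(0); print(f,e.round(2),'mean',e.mean().round(3),'in',e[2:6].mean().round(3))
E
python3 met.py
```

```text
g_2.5.npy [236.43 235.87 235.53 235.35 235.43 235.6  235.85 236.15] mean 235.776 in 235.476
g_3.2.npy [236.37 235.81 235.5  235.31 235.4  235.6  235.84 236.13] mean 235.747 in 235.453
g_3.9.npy [236.57 235.94 235.75 235.7  235.9  236.01 236.1  236.33] mean 236.037 in 235.837
g_4.3.npy [236.58 236.   235.82 235.98 236.   236.13 236.44 236.72] mean 236.208 in 235.983
g_4.8.npy [236.6  236.07 235.94 235.97 235.98 236.09 236.42 236.79] mean 236.233 in 235.998
g_5.3.npy [236.65 236.19 236.   235.89 235.89 236.04 236.52 236.97] mean 236.268 in 235.954
g_5.8.npy [236.75 236.19 235.87 235.85 235.89 236.02 236.83 237.07] mean 236.307 in 235.906
```

Emit:
servo_tool(fingers=[0,0], linear=[[0,-0.002,0],[0,-0.004,0]], rotation=[[0,0,0],[0,0,0]])

```text
time: 6.05
tool_pos: [575.5, -0.9, 177.4]
tcp_rot: [179.9, -40.0, -10.0]
ft_force: [-0.5, -3.9, 2.7]
finger_gap: 0.2
grip_force: 2.0
```

```bash
python3 pad.py
```

```text
t 6.35 tcp pump [ -0.8  48.6 177.2] F pump [ 0.32 -1.77  1.68] [179.9 -40.   -9.9]
edge [236.76 236.78 236.92 237.13 237.43 237.47 237.52 237.29] med 237.21
dark [[217.14, 185.89, 408]]
```

Emit:
servo_tool(fingers=[0,0], linear=[[0,-0.002,0],[0,-0.004,0]], rotation=[[0,0,0],[0,0,0]])

```text
time: 6.55
tool_pos: [576.2, 3.0, 177.4]
tcp_rot: [179.9, -40.0, -10.0]
ft_force: [-2.1, -4.1, 3.4]
finger_gap: 0.1
grip_force: 1.9
```

```bash
python3 pad.py; python3 met.py
```

```text
t 6.85 tcp pump [ -0.8  52.6 177.2] F pump [ 0.27 -1.62  1.12] [179.9 -40.   -9.9]
edge [236.91 236.96 237.18 237.47 237.51 237.6  237.77 237.38] med 237.42
dark [[216.88, 186.23, 423]]
g_2.5.npy [236.43 235.87 235.53 235.35 235.43 235.6  235.85 236.15] mean 235.776 in 235.476
g_3.2.npy [236.37 235.81 235.5  235.31 235.4  235.6  235.84 236.13] mean 235.747 in 235.453
g_3.9.npy [236.57 235.94 235.75 235.7  235.9  236.01 236.1  236.33] mean 236.037 in 235.837
g_4.3.npy [236.58 236.   235.82 235.98 236.   236.13 236.44 236.72] mean 236.208 in 235.983
g_4.8.npy [236.6  236.07 235.94 235.97 235.98 236.09 236.42 236.79] mean 236.233 in 235.998
g_5.3.npy [236.65 236.19 236.   235.89 235.89 236.04 236.52 236.97] mean 236.268 in 235.954
g_5.8.npy [236.75 236.19 235.87 235.85 235.89 236.02 236.83 237.07] mean 236.307 in 235.906
g_6.3.npy [236.77 236.18 236.05 236.13 236.15 236.43 236.66 237.03] mean 236.425 in 236.188
g_6.8.npy [236.76 236.35 236.22 236.19 236.46 236.54 236.85 237.33] mean 236.588 in 236.352
```

Emit:
servo_tool(fingers=[0,0], linear=[[0,-0.002,0],[0,-0.004,0]], rotation=[[0,0,0],[0,0,0]])

```text
time: 7.05
tool_pos: [577.0, 6.9, 177.4]
tcp_rot: [179.9, -40.0, -10.0]
ft_force: [-1.7, -3.2, 3.5]
finger_gap: -0.4
grip_force: 1.8
```

```bash
python3 pad.py
```

```text
t 7.35 tcp pump [ -0.8  56.6 177.2] F pump [ 1.8  -1.97  1.21] [179.9 -40.   -9.9]
edge [237.17 237.23 237.5  237.55 237.63 237.77 237.92 237.57] med 237.56
dark [[216.72, 186.84, 442]]
```

Emit:
servo_tool(fingers=[0,0], linear=[[0,-0.002,0],[0,-0.004,0]], rotation=[[0,0,0],[0,0,0]])

```text
time: 7.55
tool_pos: [577.6, 10.8, 177.4]
tcp_rot: [179.9, -40.0, -10.0]
ft_force: [-1.7, -4.2, 3.5]
finger_gap: -0.1
grip_force: 2.0
```

```bash
python3 pad.py; python3 met.py|tail -2
python3 - <<'E'
import cv2,numpy as np
from h import *
b=snap('side','s2.png')['frame'][165:265,180:250]
cv2.imwrite('pics/c2.png',cv2.resize(b,None,fx=5.5,fy=5.5,interpolation=2)[:,:,::-1])
E
```

```text
t 7.85 tcp pump [ -0.8  60.5 177.2] F pump [ 0.26 -1.47  1.29] [179.9 -40.   -9.9]
edge [237.38 237.55 237.59 233.58 231.47 238.   238.2  237.58] med 237.56
dark [[216.59, 187.32, 469]]
g_7.3.npy [236.91 236.4  236.26 236.47 236.47 236.64 236.97 237.32] mean 236.681 in 236.461
g_7.8.npy [236.97 236.5  236.48 236.39 236.52 236.8  236.96 237.39] mean 236.751 in 236.547
```

View pics/c2.png

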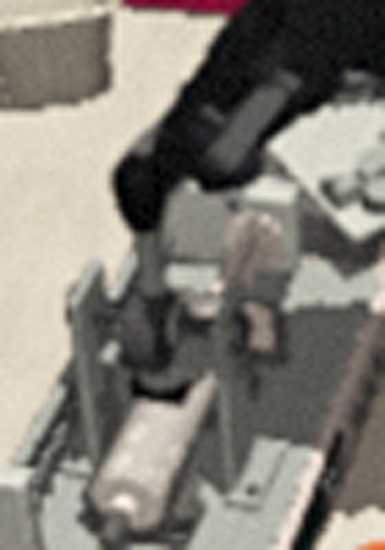

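The lever is now nearly upright, with the grip at c2 (135,190). The pad's dark edge is at (165,400) and still descending, with no stall so far. I'll continue.

```bash
sed -i 's/k=5+np.argmin(p\[5:13\])/k=9+np.argmin(p[9:15])/' pad.py; cat > met.py <<'E'
import numpy as np,glob
from pad import edge
G=sorted(glob.glob('g_*.npy'),key=lambda f:float(f[2:-4])); e0=edge(np.load('g_2.5.npy'))
for f in G[-6:]:
    e=edge(np.load(f))-e0; print(f,e.round(2),'mean',e.mean().round(3),'sel',e[[0,1,5,6]].mean().round(3))
E
python3 met.py
```

```text
g_5.3.npy [0.89 0.94 0.98 1.   0.97 0.96 0.97 1.  ] mean 0.964 sel 0.941
g_5.8.npy [0.98 1.05 1.07 1.18 1.24 1.31 1.09 1.37] mean 1.16 sel 1.107
g_6.3.npy [1.01 1.13 1.26 1.42 1.53 1.37 1.16 1.72] mean 1.325 sel 1.167
g_6.8.npy [1.17 1.32 1.52 1.75 1.61 1.49 1.41 1.81] mean 1.51 sel 1.348
g_7.3.npy [1.43 1.58 1.84 1.84 1.73 1.67 1.56 2.  ] mean 1.706 sel 1.559
g_7.8.npy [1.64 1.9  1.97 1.98 1.94 1.88 1.84 2.02] mean 1.896 sel 1.814
```

Emit:
servo_tool(fingers=[0,0], linear=[[0,-0.002,0],[0,-0.004,0]], rotation=[[0,0,0],[0,0,0]])

```text
time: 8.1
tool_pos: [578.3, 14.8, 177.4]
tcp_rot: [179.9, -40.0, -10.0]
ft_force: [-2.1, -3.5, 3.6]
finger_gap: 0.2
grip_force: 1.9
```

```bash
python3 pad.py; python3 met.py|tail -1
```

```text
t 8.4 tcp pump [ -0.8  64.5 177.3] F pump [-0.97 -0.9   1.55] [179.9 -40.   -9.9]
edge [237.55 237.58 237.7  237.88 238.   238.3  238.4  238.02] med 237.94
dark [[216.31, 188.13, 492], [207.74, 221.3, 27]]
g_8.4.npy [1.81 1.93 2.05 2.17 2.1  2.19 2.04 2.45] mean 2.093 sel 1.994
```

Emit:
servo_tool(fingers=[0,0], linear=[[0,-0.002,0],[0,-0.004,0]], rotation=[[0,0,0],[0,0,0]])

```text
time: 8.6
tool_pos: [578.9, 18.7, 177.2]
tcp_rot: [179.9, -40.0, -10.0]
ft_force: [-1.1, -3.7, 1.6]
finger_gap: 0.2
grip_force: 1.8
```

```bash
python3 pad.py; python3 met.py|tail -1
```

```text
t 8.9 tcp pump [ -0.8  68.6 177.3] F pump [ 0.7  -1.91  1.68] [179.9 -40.   -9.9]
edge [237.64 237.74 237.89 238.02 238.33 238.46 238.47 238.27] med 238.14
dark [[216.08, 188.74, 514], [204.2, 221.27, 45]]
g_8.9.npy [1.9  2.09 2.24 2.3  2.42 2.35 2.11 2.7 ] mean 2.265 sel 2.113
```

Emit:
servo_tool(fingers=[0,0], linear=[[0,-0.002,0],[0,-0.003,0]], rotation=[[0,0,0],[0,0,0]])

```text
time: 9.1
tool_pos: [579.4, 21.7, 177.2]
tcp_rot: [179.9, -40.0, -9.9]
ft_force: [-0.8, -4.9, 0.6]
finger_gap: 0.1
grip_force: 1.8
```

```bash
python3 pad.py; python3 met.py|tail -1
```

```text
t 9.4 tcp pump [ -0.8  71.5 177.2] F pump [ 0.13 -3.18  0.75] [179.9 -40.   -9.9]
edge [237.65 237.74 237.9  238.11 238.45 238.47 238.5  238.3 ] med 238.2
dark [[216.17, 189.38, 543], [204.12, 221.56, 50]]
g_9.4.npy [1.91 2.1  2.24 2.39 2.55 2.37 2.14 2.73] mean 2.303 sel 2.129
```

Emit:
servo_tool(fingers=[0,0], linear=[[0,-0.002,0],[0,-0.003,0]], rotation=[[0,0,0],[0,0,0]])

```text
time: 9.6
tool_pos: [579.8, 24.6, 177.0]
tcp_rot: [179.9, -40.0, -9.9]
ft_force: [0.5, -5.1, -1.7]
finger_gap: 0.5
grip_force: 2.0
```

```bash
python3 pad.py; python3 met.py|tail -1;python3 -c "
import numpy as np,glob
for f in ('g_6.8.npy',)+tuple(sorted(glob.glob('g_*.npy'),key=lambda f:float(f[2:-4]))[-2:]):
  g=np.load(f);print(f);print(g[230:243,205:216].round().astype(int))"
```

```text
t 9.9 tcp pump [ -0.9  74.4 177. ] F pump [ 1.39 -3.85 -1.69] [179.9 -40.   -9.9]
edge [237.69 237.73 237.9  238.16 238.46 238.48 238.51 238.3 ] med 238.23
dark [[216.12, 189.89, 564], [204.77, 221.75, 44]]
g_9.9.npy [1.95 2.09 2.24 2.44 2.55 2.37 2.15 2.73] mean 2.316 sel 2.139
g_6.8.npy
[[ 40  42  41  37  30  42  70  84  84  84  82]
 [ 46  46  36  34  42  71  91  90  86  86  84]
 [ 69  70  55  56  64  91  95  95  94  96  94]
 [ 69  86  80  82  84  88  90  91  76  72  92]
 [ 43  70  85  98  99  97  82  58  28  40 120]
 [ 12  26  46  60  65  62  46  19   9  73 160]
 [ 26  22  23  21  13  10   6   1  28 121 190]
 [120 129 118  99  55  44  28  21  74 157 193]
 [164 182 184 188 178 178 160 124 148 186 187]
 [177 192 204 209 212 214 207 190 191 190 178]
 [181 195 202 208 208 208 207 200 194 184 170]
 [193 199 203 206 207 207 202 198 188 178 152]
 [216 217 206 208 208 204 197 192 183 170 135]]
g_9.4.npy
[[ 38  42  39  32  24  30  56  81  88  85  86]
 [ 36  38  36  31  25  42  73  85  84  84  86]
 [ 42  48  36  28  32  63  96  91  89  86  86]
 [ 64  77  65  53  59  84 104 103  96  97  96]

[... 345 characters left out ...]
9 210 209 204 197 190 178 153]
 [196 204 207 209 208 207 198 194 184 170 138]]
g_9.9.npy
[[ 42  41  40  34  23  26  54  82  88  84  86]
 [ 36  39  35  30  25  36  67  85  88  83  85]
 [ 38  40  32  29  33  59  85  88  86  88  87]
 [ 64  65  58  55  61  91 103  96  95  95  97]
 [ 64  87  83  81  83  94  97  87  86  75  95]
 [ 40  76  96  96  96  96  82  57  38  46 118]
 [ 10  35  52  57  61  58  45  18  10  72 158]
 [ 37  41  28  25  22   9   5   1  26 116 184]
 [142 158 151 128 104  55  46  32  77 153 190]
 [179 197 202 199 193 179 178 169 172 184 180]
 [187 201 207 211 214 215 212 204 199 188 171]
 [191 200 205 208 210 209 206 196 190 176 153]
 [198 204 207 207 207 206 200 194 185 170 139]]
```

The edge stopped at TCP y ≈ 70, and the push force rose as well, so the pad has touched at t ≈ 1.02. I'll push about 4.5 mm more for roughly 1.4 mm of squeeze, then back off and check.

Emit:
servo_tool(fingers=[0,0,0], linear=[[0,-0.002,0],[0,-0.0035,0],[0,-0.0045,0]], rotation=[[0,0,0],[0,0,0],[0,0,0]])

```text
time: 10.2
tool_pos: [580.4, 29.1, 176.7]
tcp_rot: [179.9, -39.9, -9.9]
ft_force: [-0.3, -6.0, -4.6]
finger_gap: -0.1
grip_force: 2.6
```

```bash
python3 pad.py; python3 met.py|tail -1
```

```text
t 10.5 tcp pump [ -0.9  78.9 177. ] F pump [ 0.18 -3.58 -4.23] [179.9 -40.   -9.9]
edge [237.72 237.76 237.96 238.19 238.5  238.49 238.51 238.31] med 238.25
dark [[215.88, 190.8, 591], [203.72, 221.77, 43]]
g_10.5.npy [1.97 2.11 2.31 2.47 2.59 2.39 2.15 2.74] mean 2.342 sel 2.155
```

Emit:
servo_tool(fingers=[0,0,0], linear=[[0,0.02,0],[0,0.05,0],[0,0.07,-0.03]], rotation=[[0,0,0],[0,0,0],[0,0,0]])

```text
time: 10.8
tool_pos: [548.9, -36.8, 197.5]
tcp_rot: [179.9, -39.7, -9.9]
ft_force: [-0.2, -0.8, -0.4]
finger_gap: -0.1
grip_force: 0.0
```

```bash
cat > lev.py <<'E'
from h import *
import go
from m import W
E
python3 - <<'E'
from h import *
import go
q=go.q;c,s=go.c,go.s
W=lambda p:np.array([q[0]+c*p[0]-s*p[1],q[1]+s*p[0]+c*p[1],p[2]])
go.pump()
ss=snap('side','s3.png'); b=ss['frame'][165:265,180:250]
cv2.imwrite('pics/c3.png',cv2.resize(b,None,fx=5.5,fy=5.5,interpolation=2)[:,:,::-1])
g=ss['frame'].max(2)[165:215,190:230]; n,l,a,cc=cv2.connectedComponentsWithStats((g<60).astype('u1'))
for i in range(1,n):
    if a[i,4]>20: print('blob',cc[i]+[190,165],a[i])
for t in (0.95,1.0,1.05,1.1,1.15,1.2,1.25,1.3):
    f=t-np.radians(50);print(t,proj(ss,W((0,80+64*np.sin(f),120+64*np.cos(f))))[0].round(1), proj(ss,W((0,80,120)))[0].round(1))
E
```

```text
t 10.8 tcp pump [-20.7   8.5 197.5] F pump [-0.05 -0.82 -0.36] [179.9 -39.7  -9.9]
blob [225.56321839 173.44827586] [30  0 10 16 87]
blob [223.15 186.8 ] [28 20 12  5 40]
blob [201.60465116 208.11627907] [ 7 38 10 12 86]
0.95 [204.5 198.7] [208.1 222.5]
1.0 [203.9 199.9] [208.1 222.5]
1.05 [203.3 201.1] [208.1 222.5]
1.1 [202.7 202.4] [208.1 222.5]
1.15 [202.2 203.8] [208.1 222.5]
1.2 [201.6 205.2] [208.1 222.5]
1.25 [201.1 206.6] [208.1 222.5]
1.3 [200.6 208.2] [208.1 222.5]
```

View pics/c3.png

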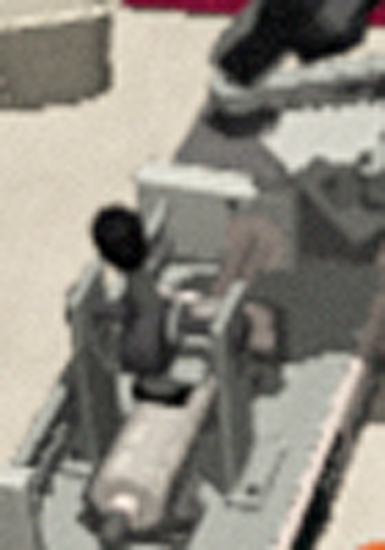

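Side view after backing off: the grip is at (201.6,208.1), leaning left at t ≈ 1.2–1.3. The pad rests on the barrel at c3 (160,395), with an estimated 1.4–2.1 mm of squeeze. Next is the drive lever.

```bash
python3 go.py -68 -197 225 0;  python3 go.py -68 -197 118 0
```

```text
t 10.85 tcp pump [-20.2   7.3 205.2] F pump [ 0.78 -0.73  2.34] [179.9 -40.3  -9.9]
world [ 466.7 -231.   225. ] lin m [-0.024   0.2042 -0.0459] rot deg [  0.05 -40.26   0.09]
t 10.85 tcp pump [-20.2   7.3 205.2] F pump [ 0.78 -0.73  2.34] [179.9 -40.3  -9.9]
world [ 466.7 -231.   118. ] lin m [-0.0932  0.2041  0.0357] rot deg [  0.05 -40.26   0.09]
```

Emit:
servo_tool(fingers=[0,0,0,0,0,0,0], linear=[[-0.01,0.05,-0.04],[-0.024,0.1,-0.046],[-0.024,0.15,-0.046],[-0.024,0.204,-0.046],[-0.024,0.204,-0.046],[-0.024,0.204,-0.046],[-0.024,0.204,-0.046]], rotation=[[0,-8,0],[0,-16,0],[0,-24,0],[0,-32,0],[0,-40.2,0],[0,-40.2,0],[0,-40.2,0]])

```text
time: 11.55
tool_pos: [468.1, -229.1, 219.3]
tcp_rot: [-180.0, 0.2, -10.0]
ft_force: [-0.9, 0.5, 0.1]
finger_gap: 0.1
grip_force: 0.0
```

```bash
python3 go.py -68 -197 118 0; python3 - <<'E'
from h import *
b=snap('side','s4.png')['frame'][140:280,165:285]; a=snap('top','t4.png')['frame'][130:220,190:330]
C=np.zeros((560,800,3),'u1'); C[:,:480]=cv2.resize(b,None,fx=4,fy=4,interpolation=2); C[:206,480:800]=cv2.resize(a,(320,206))
cv2.imwrite('pics/c4.png',C[:,:,::-1])
E
```

```text
t 11.55 tcp pump [ -66.9 -194.9  219.3] F pump [-0.99  0.31  0.08] [-180.     0.2  -10. ]
world [ 466.7 -231.   118. ] lin m [-0.0007  0.0021  0.1013] rot deg [-0.01  0.2  -0.02]
```

View pics/c4.png

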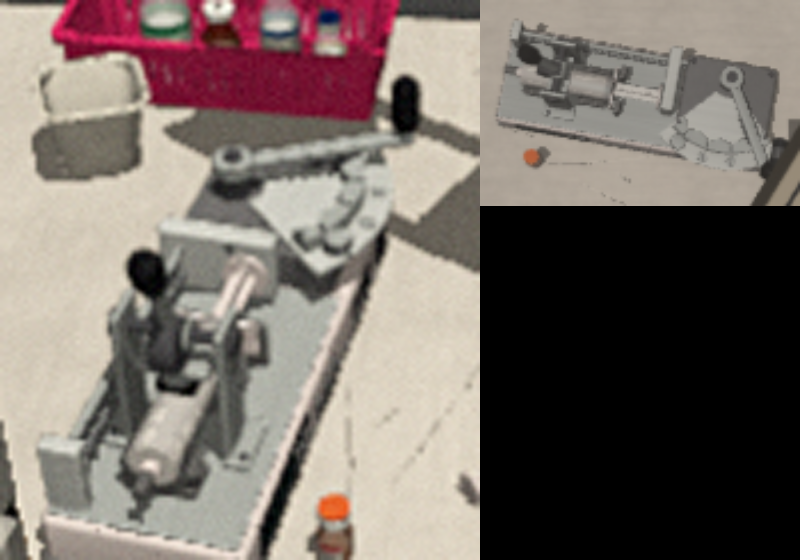

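In the side view the drive handle is free at (403,105) and the raised knob sits at the far end of the quadrant, (335,240), so it is the third notch. The syringe is in place. I'll lower and push.

Emit:
servo_tool(fingers=[0,0,0,0], linear=[[0,0,0.05],[0,0,0.099],[0,0,0.099],[0,0,0.099]], rotation=[[0,0,0],[0,0,0],[0,0,0],[0,0,0]])

```text
time: 12.05
tool_pos: [466.6, -228.0, 123.1]
tcp_rot: [179.9, 0.1, -9.9]
ft_force: [-0.1, -0.7, 1.3]
finger_gap: 0.1
grip_force: 0.0
```

Emit:
servo_tool(fingers=[0,0,0,0,0,0,0,0], linear=[[0,-0.01,0],[0,-0.018,0],[0,-0.026,0],[0,-0.034,0],[0,-0.042,0],[0,-0.05,0],[0,-0.05,0],[0,-0.05,0]], rotation=[[0,0,0],[0,0,0],[0,0,0],[0,0,0],[0,0,0],[0,0,0],[0,0,0],[0,0,0]])

```text
time: 12.85
tool_pos: [475.9, -179.5, 121.9]
tcp_rot: [179.9, 0.1, -9.9]
ft_force: [0.5, -0.3, 0.7]
finger_gap: -0.1
grip_force: 0.0
```

```bash
cat > hd.py <<'E'
from h import *
import go
q,c,s=go.q,go.c,go.s
go.pump(); ss=r.snapshot('side'); g=ss['frame'].max(2)[150:215,225:280]
n,l,a,cc=cv2.connectedComponentsWithStats((g<60).astype('u1'))
for i in range(1,n):
    if a[i,4]>25: print('blob',(cc[i]+[225,150]).round(1),a[i])
for t in (0,.349,.698,.873,1.047):
    f=np.pi/6-t;p=(30-108*np.cos(f),-100-108*np.sin(f));w=(q[0]+c*p[0]-s*p[1],q[1]+s*p[0]+c*p[1],116)
    print(t,proj(ss,w)[0].round(1))
E
python3 hd.py
```

```text
t 12.85 tcp pump [ -67.9 -144.7  121.9] F pump [ 0.5  -0.18  0.72] [ 1.799e+02  1.000e-01 -9.900e+00]
blob [265.9 162.8] [ 31   0  19  32 312]
blob [243.6 209.6] [14 56 11  7 36]
0 [266.2 165.6]
0.349 [268.1 174.3]
0.698 [264.4 183.4]
0.873 [260.4 187.7]
1.047 [255.  191.6]
```

Emit:
servo_tool(fingers=[0,0,0,0,0,0,0], linear=[[0,-0.007,0],[0,-0.014,0],[0,-0.021,0],[0,-0.028,0],[0,-0.035,0],[0,-0.035,0],[0,-0.035,0]], rotation=[[0,0,0],[0,0,0],[0,0,0],[0,0,0],[0,0,0],[0,0,0],[0,0,0]])

```text
time: 13.6
tool_pos: [481.6, -145.1, 121.3]
tcp_rot: [179.9, 0.2, -10.0]
ft_force: [0.4, -1.6, 0.2]
finger_gap: 0.2
grip_force: 0.0
```

```bash
python3 hd.py | head -4
```

```text
t 13.6 tcp pump [ -68.2 -109.8  121.3] F pump [ 0.66 -1.53  0.15] [179.9   0.2 -10. ]
blob [262.9 167. ] [ 27   0  21  42 431]
blob [234.4 179.3] [ 3 28 15  4 35]
blob [242.9 209.6] [13 56 12  7 36]
```

Emit:
servo_tool(fingers=[0,0,0,0,0,0,0], linear=[[0,-0.007,0],[0,-0.014,0],[0,-0.02,0],[0,-0.026,0],[0,-0.032,0],[0,-0.032,0],[0,-0.032,0]], rotation=[[0,0,0],[0,0,0],[0,0,0],[0,0,0],[0,0,0],[0,0,0],[0,0,0]])

```text
time: 14.35
tool_pos: [486.8, -113.5, 121.1]
tcp_rot: [179.9, 0.2, -10.0]
ft_force: [0.3, 0.0, 0.5]
finger_gap: -0.2
grip_force: 0.0
```

```bash
python3 hd.py | head -4
```

```text
t 14.35 tcp pump [-68.5 -77.8 121.1] F pump [0.25 0.07 0.52] [179.9   0.2 -10. ]
blob [258.7 171.1] [ 23   0  23  55 637]
blob [233.4 180. ] [ 3 28 14  5 42]
blob [226.6 190.9] [ 0 35  6 12 39]
```

Emit:
servo_tool(fingers=[0,0,0,0,0,0], linear=[[0,0.02,0],[0,0.025,-0.04],[-0.02,0.06,-0.09],[-0.03,0.11,-0.11],[-0.03,0.15,-0.11],[-0.03,0.15,-0.11]], rotation=[[0,0,0],[0,0,0],[0,0,0],[0,0,0],[0,0,0],[0,0,0]])

```text
time: 15.0
tool_pos: [430.9, -261.3, 233.8]
tcp_rot: [179.7, 0.0, -10.2]
ft_force: [-0.7, 0.4, -0.4]
finger_gap: 0.0
grip_force: 0.0
```

```bash
python3 hd.py; python3 - <<'E'
from h import *
import go
q,c,s_=go.q,go.c,go.s
st=snap('top','t5.png'); ss=snap('side','s5.png')
b=ss['frame'][140:280,165:285]; a=st['frame'][130:220,190:330]
C=np.zeros((600,800,3),'u1'); C[:490,:420]=cv2.resize(b,(420,490),interpolation=2); C[:244,420:800]=cv2.resize(a,(380,244),interpolation=2)
cv2.imwrite('pics/c5.png',C[:,:,::-1])
def dark(s,x0,y0,x1,y1):
    m=(s['frame'][y0:y1,x0:x1].max(2)<60).astype('u1'); n,l,a,cc=cv2.connectedComponentsWithStats(m); i=1+np.argmax(a[1:,4]); return cc[i]+[x0,y0],a[i]
def P(p): d=p-[q[0],q[1],0]; return np.array([c*d[0]+s_*d[1],-s_*d[0]+c*d[1],p[2]])
for n,bt,bs in(('handle',(270,180,300,206),(245,178,265,205)),('grip',(190,140,215,165),(194,195,208,216))):
    u,a1=dark(st,*bt);v,a2=dark(ss,*bs);X,e=tri([ray(st,*u),ray(ss,*v)]);X=P(X);print(n,u,v,a1[4],a2[4],X.round(1),np.round(e,1))
    if n=='handle': print('t',np.pi/6-np.arctan2(-100-X[1],30-X[0]))
    else: print('t',np.radians(50)+np.arctan2(X[1]-80,X[2]-120))
E
```

```text
t 15.0 tcp pump [ -98.  -233.1  233.8] F pump [-0.8   0.24 -0.43] [179.7   0.  -10.2]
blob [254.9 191.8] [ 26  34   8  16 103]
blob [243.1 209.4] [13 56 12  7 38]
0 [266.2 165.6]
0.349 [268.1 174.3]
0.698 [264.4 183.4]
0.873 [260.4 187.7]
1.047 [255.  191.6]
handle [272.13888889 196.        ] [255.40869565 192.69565217] 36 115 [-63.3 -48.3 111.3] [0.5 0.5]
t 1.029687770034395
grip [210.50847458 153.18644068] [201.60465116 208.11627907] 59 86 [ -0.9 105.  177.3] [0.4 0.4]
t 1.2831369154429904
```

View pics/c5.png

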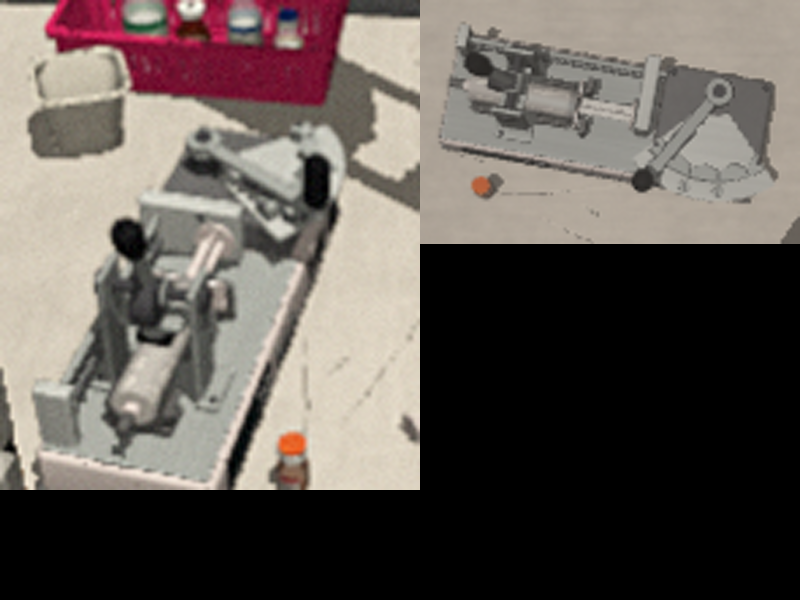

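The drive lever measures 1.03 rad, which is the marked notch at 1.047. The clamp has turned about 0.2 rad past contact, an estimated 1.5–2 mm of squeeze, and the arm is clear.

```bash
python3 -c "
from bench import r
print(r.hand_in())"
```

```text
the job is handed in; nothing more can be done
None
```

I handed the job in without seeing a verdict: the pad is on the barrel with an estimated 1.5–2 mm squeeze (6–8 N, worked out from lever travel, not measured), the drive lever measured 1.03 rad (the marked notch is at 1.047), and the last picture showed the syringe in its cradle, the ampoule unmoved and the arm clear; I did not re-measure the vial or the pot.

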